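# Cover the two pots before grinding

### The arm

A 7-joint arm with a two-finger parallel gripper is mounted at the origin on the work surface. World frame = base frame: x ahead of the robot, y to its left, z up, the work surface at z = 0. Lengths are in m, angles in rad, forces in N, time in s.
With the tool pointing down it reaches from about 0.4 to 0.85 m from the base axis. Payload 10.4 kg.
Tool frame: the origin (TCP) lies between the finger pads; the fingertips stand ahead of it and the grasp point (between the pads) lies 5 mm behind it (manip.tip_extent is the z of the fingertips in the tool frame, in m); z points along the fingers, y is the line along which they close (so a half turn about z gives the same grasp; the last joint's range is limited). The gripper opens to 85 mm and grips with 20 to 120 N. Pads are 22 mm wide; open, the fingers measure 114 mm over their backs; the gripper's body (76 mm by 85 mm) begins 54 mm behind the grasp point. The pads swing forward as they close: fully open they stand 13 mm farther back than shut.
Start: joints at [1.174, 0.332, -0.065, 1.46, 0.022, 1.35, -0.088], TCP at [0.228, -0.582, 0.245] pointing down, gripper open.
Joint ranges: [-2.6, 2.6], [-0.5, 2.12], [-1.47, 1.34], [0.16, 2.42], [-1.27, 4.41], [0.06, 2.06], [-2.6, 2.6]. Speed limits (rad/s): [2.22, 2.22, 2.79, 2.79, 3.14, 3.14, 3.14].

### API

Orientations are given as a unit quaternion [x, y, z, w].
In Python, from workcell import status, viewer, manip gives the robot as it stands.
- The arm moves only by the tool play_rows, never from a script. Its argument "plan" is one flat list of numbers, 7 for each row, row after row: the turn, a rotation vector about the tool's x, y, z in degrees, then the shift along the tool's x, y, z in m, then the opening, from 0 (shut) to 1 (fully open). In form: [ax, ay, az, dx, dy, dz, grip, ax, ay, az, dx, dy, dz, grip, ...]. A call has 1 to 20 rows; each row is the pose to reach, as a shift and turn from the pose commanded when the call began, along the tool's axes at that moment; what a row does not reach only later rows make up. A row lasts 1/8 s, in which the tool goes at most 62.5 mm and 10.7 degrees, less where a joint would pass 70% of its speed; a pose out of reach is approached as far as the arm can. A call with a gripper value outside its range is refused whole. The fingers move at their own pace and stop on an object; "squeeze" is the grip in N (left out, the last holds). Time passes only in rows, so rows that repeat a pose let the fingers close. It gives the time, the measured TCP pose, the force, the opening and the grip force at its end, in the units of the state.
- status.get_obs(): the state, without advancing time (a new reading comes with each control period).
- viewer.camera(name): name is "scene" or "side" or "wrist"; returns the picture (384x512x3 uint8, red, green, blue); there is no depth.
- viewer.camera_model(name): a dict with "fx", "fy", "cx", "cy" (pixels), "R" (3x3) and "t" (3): a world point X has camera coordinates R X + t. Camera axes: x right, y down, z forward; pixel columns grow to the right and rows downward; lengths in m; the calibration is good to about 2 mm. The wrist camera is an equidistant fisheye: a pixel r from the principal point sees the ray r / f radians off the axis. A picture is of the moment at which its call begins: read the wrist's pose just before it. camera_model takes no time and is no camera call; for the wrist camera it gives the pose at the moment of the call.
- manip.hand_in(): hands the job in; it is judged then, once.
The state is a dict: "clock": time; "joint_pos": joint angles; "joint_velocities": joint speeds; "tau": joint torques, N m; "position": TCP position; "ee_rot": TCP orientation; "ft_force": force on the tool from outside, world axes, zero at the start; "torque": the same for the moment, N m; "grip_width": opening from 0.0 (shut) to 1.0 (fully open); "grasp_force": force on a finger pad.
Only numpy, scipy, OpenCV 4.12 (cv2) and the standard library are available. Lean on these libraries where they do the work, as an engineer would, in place of code of your own. Each camera call takes 0.05 s, during which the arm holds its last target. There are 200 camera calls.

### The job

Grinding dust is about to fly: put each wooden cover onto the open steel pot that it fits, the large one on the wide pot and the small one on the narrow pot, so that both sit fully down on the rim and level. Set the covers down rather than dropping them, leave the pots standing about where they are, and do not knock over or shove the glass jar and the plaster maquette.

Things in the scene. Friction and masses are not known exactly. Their poses are not given: they have to be found in the camera images.
- wide_pot: The wide, low open steel pot, round, 150 mm across outside at the rim (142 mm inside, wall 4 mm), 80 mm high, standing upright and empty. Origin: centre of its underside, z up.
- wide_pot_rim (a point): Centre of the wide pot's mouth, at rim height (80 mm above its underside).
- narrow_pot: The narrow, tall open steel pot, round, 104 mm across outside at the rim (96 mm inside, wall 4 mm), 105 mm high, standing upright and empty. Origin: centre of its underside, z up.
- narrow_pot_rim (a point): Centre of the narrow pot's mouth, at rim height (105 mm above its underside).
- large_cover: The large wooden cover, right way up: round flange 162 mm across, 12 mm thick; under it a 12 mm deep centring boss, 132 mm across tapering to 124; on top a grip bar 80 mm long (along x), 20 thick (along y), 36 high. Origin: centre of the boss's underside, z up; flange top at 24 mm, bar top at 60. Fits the wide pot with 5 mm play; seated, its origin is 12 mm below the rim.
- small_cover: The small wooden cover, right way up: round flange 118 mm across, 12 mm thick; under it a 12 mm deep centring boss, 86 mm across tapering to 78; on top a grip bar 70 mm long (along x), 20 thick (along y), 36 high. Origin: centre of the boss's underside, z up; flange top at 24 mm, bar top at 60. Fits the narrow pot with 5 mm play; seated, its origin is 12 mm below the rim.
- large_cover_grip (a point): Middle of the large cover's grip bar, on the cover's axis, 42 mm above the cover's origin.
- small_cover_grip (a point): Middle of the small cover's grip bar, on the cover's axis, 42 mm above the cover's origin.
- jar: Bystander: closed pale glass jar with a steel cap, 60 mm across and 85 mm high, standing near the robot. Origin: centre of its underside.
- maquette: Bystander: small white plaster figure on a dark wooden base (80 by 70 mm), about 147 mm high in all, standing beyond the pots. Origin: centre of its underside.
Things that resemble listed ones, but are neither listed nor needed, are in the scene too. What is shaped like the small_cover but orange or purple is not meant.

How it is judged:
By the outcome, as a careful person would: the job done as asked, in the order asked, and still so for the second after the job is handed in, with the robot touching nothing.
It also fails if it takes over 64 s, if anything falls off the work surface, if the arm or the gripper's body presses on something with over 40 N, if the wrist force passes 120 N, or if a joint passes its speed limit or range.

## Working session

There is one attempt and no reset: what is moved stays moved. The work goes in short steps, Python scripts to look and compute and a tool call to move; the robot and the scene stay as the last step left them, time stands still between calls to the robot, and variables do not carry over. Pictures are saved under pics/ and viewed, at most 10 in all, crops included, and the job is handed in when it is done.

Besides the shell and the picture viewer there is one more tool, called after ">>>" in YAML: its name, and indented under it one key for each argument. play_rows: Moves the arm, as the interface text tells. Its arguments: {"type":"object","properties":{"plan":{"type":"array","items":{"type":"number"}},"squeeze":{"type":"number"}},"required":["plan"]}

```bash
mkdir -p pics; ls; python3 - <<'E'
from workcell import status, viewer, manip
import cv2, numpy as np
o=status.get_obs(); print({k:np.round(v,3) for k,v in o.items()}, manip.tip_extent)
ims=[]
for n in ["scene","side","wrist"]:
    m=viewer.camera_model(n); print(n,{k:np.round(v,3).tolist() for k,v in m.items()})
    im=viewer.camera(n)[:,:,::-1]; cv2.imwrite(f"pics/{n}0.png",im)
    ims.append(im)
cv2.imwrite("pics/a.png",cv2.resize(ims[0],(800,600),interpolation=cv2.INTER_CUBIC))
cv2.imwrite("pics/b.png",cv2.resize(ims[1],(800,600),interpolation=cv2.INTER_CUBIC))
E
```

```text
pics
{'clock': np.float64(0.0), 'joint_pos': array([ 1.174,  0.333, -0.065,  1.461,  0.022,  1.35 , -0.088]), 'joint_velocities': array([-0.001,  0.   ,  0.001,  0.001, -0.   ,  0.   ,  0.003]), 'tau': array([ 0.0000e+00, -6.2545e+01,  4.9000e-02, -3.9160e+01,  1.6000e-02,
        1.0000e-02, -0.0000e+00]), 'position': array([ 0.228, -0.582,  0.244]), 'ee_rot': array([ 0.983,  0.186, -0.   , -0.001]), 'ft_force': array([ 0.155, -0.376,  0.754]), 'torque': array([-0.022,  0.031, -0.023]), 'grasp_force': np.float64(0.0), 'grip_width': np.float64(0.999)} 0.014
scene {'fx': 408.954, 'fy': 408.954, 'cx': 250.321, 'cy': 187.1, 'R': [[-0.704, 0.71, -0.009], [0.501, 0.488, -0.715], [-0.503, -0.507, -0.699]], 't': [0.349, -0.245, 1.73]}
side {'fx': 376.007, 'fy': 376.007, 'cx': 254.048, 'cy': 189.387, 'R': [[-0.906, -0.424, 0.014], [-0.292, 0.6, -0.745], [0.308, -0.679, -0.667]], 't': [0.533, 0.188, 1.149]}
wrist {'fx': 297.319, 'fy': 297.319, 'cx': 260.403, 'cy': 192.058, 'R': [[0.365, -0.931, -0.002], [-0.89, -0.349, 0.294], [-0.275, -0.106, -0.956]], 't': [-0.625, -0.037, 0.381]}
```

View pics/a.png

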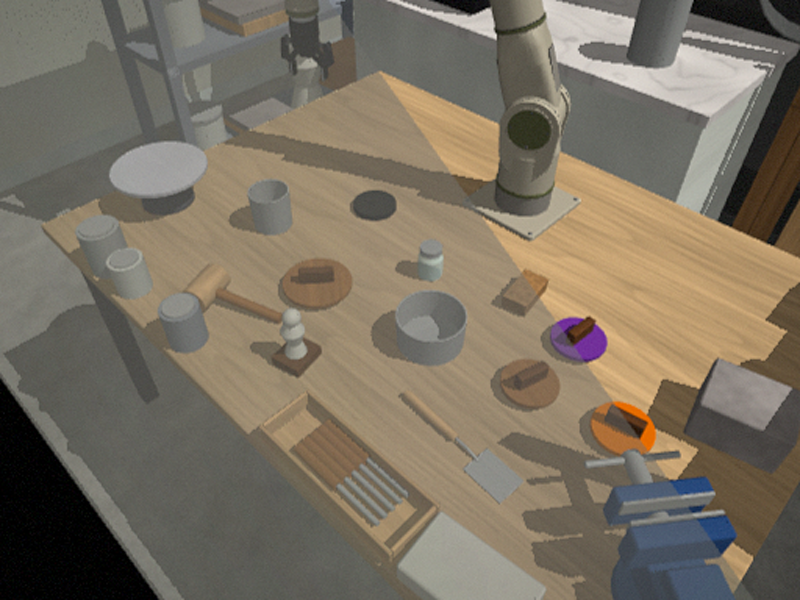

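View pics/b.png

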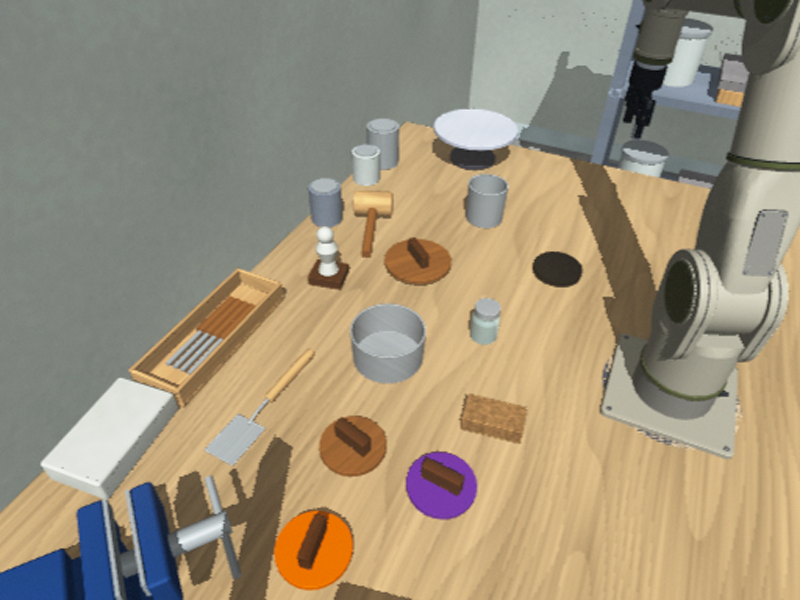

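Scene picture (800x600 px): wide pot (430,325), narrow open pot (270,207), large wooden cover (316,283), small wooden cover (530,384), jar (430,260) and maquette (297,345).
There are four cover-like objects. The purple one (579,340) and the orange one (623,428) are the excluded colours, so the wooden one at (530,384) is the small cover. The wooden one at (316,283) is larger and is the large cover. The closed cans on the left, such as (183,322), are not open pots. I'll confirm this in one crop and measure.

```bash
cat > h.py <<'E'
import numpy as np, cv2
from workcell import viewer, status
def cast(n,uv,z,m=None):
    m=m or viewer.camera_model(n); R=np.array(m["R"]);t=np.array(m["t"])
    uv=np.atleast_2d(uv).astype(float)
    a=(uv-[m["cx"],m["cy"]])/[m["fx"],m["fy"]]
    if n=="wrist":
        r=np.linalg.norm(a,axis=1,keepdims=True); d=np.hstack([np.sin(r)*a/np.maximum(r,1e-9),np.cos(r)])
    else: d=np.hstack([a,np.ones((len(a),1))])
    d=d@R; c=-R.T@t
    return c+d*((z-c[2])/d[:,2:])
def circ(P):
    A=np.c_[2*P[:,:2],np.ones(len(P))]; s=np.linalg.lstsq(A,(P[:,:2]**2).sum(1),rcond=None)[0]
    return s[0],s[1],np.sqrt(s[2]+s[0]**2+s[1]**2)
E
python3 - <<'E'
from h import *
S=cv2.imread("pics/scene0.png");D=cv2.imread("pics/side0.png")
def crop(im,x,y,w=64,h=48): # x,y in 800 px units
    x=int(x*.64);y=int(y*.64); return cv2.resize(im[y-h//2:y+h//2,x-w//2:x+w//2],(400,300),interpolation=cv2.INTER_NEAREST)
cv2.imwrite("pics/c.png",np.vstack([np.hstack([crop(S,316,283),crop(S,530,384)]),np.hstack([crop(S,430,325),crop(S,270,207)])]))
for n,im,pts in [("scene",S,dict(L=(300,290),Ltab=(350,330),s=(520,400),stab=(490,420),W=(430,350),Wi=(440,300),N=(270,220),Nt=(300,215),bar=(316,274),bars=(532,375))),("side",D,dict(L=(400,265),Lt=(450,300),s=(340,460),st=(300,430),W=(388,365),Wi=(388,320),N=(487,210)))]:
    H=cv2.cvtColor(im,cv2.COLOR_BGR2HSV)
    for k,p in pts.items(): print(n,k,H[int(p[1]*.64),int(p[0]*.64)], end=" ; ")
    print()
E
```

```text
scene L [ 15 106 135] ; scene Ltab [ 19  76 155] ; scene s [ 16  99 134] ; scene stab [ 19  72 152] ; scene W [ 20   7 113] ; scene Wi [ 30  12 105] ; scene N [ 24  11 114] ; scene Nt [ 18  70 160] ; scene bar [14 61 92] ; scene bars [ 12  89 112] ; 
side L [ 14 165 158] ; side Lt [ 18  99 207] ; side s [ 14 170 162] ; side st [ 18  99 201] ; side W [ 83   6 159] ; side Wi [ 85   9 168] ; side N [ 90   8 160] ;
```

View pics/c.png

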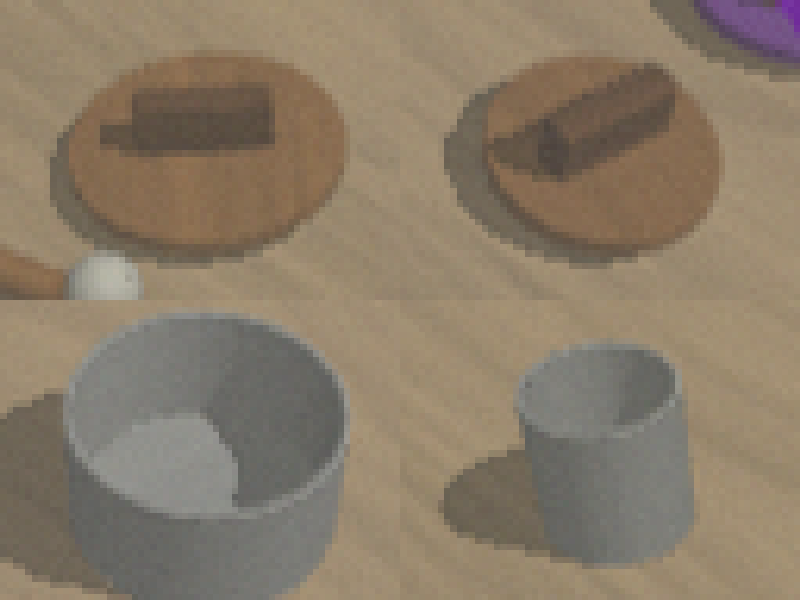

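The crop confirms it: both wooden covers have grip bars on top, and both pots are open steel. The third view, at the top right edge, is the purple decoy. Next I'll measure the positions.

```bash
cat > m.py <<'E'
from h import *
def comp(mask,uv):
    n,l,st,c=cv2.connectedComponentsWithStats(mask.astype(np.uint8)); 
    y,x=uv[1],uv[0]; ys,xs=np.nonzero(l); i=np.argmin((xs-x)**2+(ys-y)**2)
    return (l==l[ys[i],xs[i]]).astype(np.uint8)
def cont(mk):
    c=max(cv2.findContours(mk,cv2.RETR_EXTERNAL,cv2.CHAIN_APPROX_NONE)[0],key=cv2.contourArea)
    return cv2.convexHull(c)[:,0].astype(float) if 0 else c[:,0].astype(float)
def rim(n,H,uv,z,nm):
    p=cont(comp(H[:,:,1]<38,uv)); x0,x1=p[:,0].min(),p[:,0].max()
    half=p[p[:,0]<x0+2][:,1].min()  # left extreme row
    halfr=p[p[:,0]>x1-2][:,1].min()
    q=p[p[:,1]<=max(half,halfr)]; 
    print(n,nm,len(q),np.round(circ(cast(n,q,z)),4))
def cover(n,H,uv,sat,nm,zt=.0,r=40):
    yy,xx=np.mgrid[:384,:512]; near=((xx-uv[0])**2+(yy-uv[1])**2<r*r)
    mk=comp((H[:,:,1]>sat)&(H[:,:,0]<18)&near,uv)
    mk=cv2.morphologyEx(mk,cv2.MORPH_OPEN,np.ones((3,3)))
    p=cont(mk); P=cast(n,p,.022+zt); c=circ(P)
    for _ in range(5):
        r=abs(np.hypot(*(P[:,:2]-c[:2]).T)-c[2]); c=circ(P[r<np.percentile(r,75)])
    print(n,nm,len(p),np.round(c,4),end=" ")
    hull=cv2.fillConvexPoly(np.zeros_like(mk),cv2.convexHull(p.astype(np.int32)),1)
    inn=cv2.erode(hull,np.ones((5,5)))>0; V=H[:,:,2]; med=np.median(V[inn])
    b=comp(inn&(V<med*.82),uv); ys,xs=np.nonzero(b); B=cast(n,np.c_[xs,ys],.045+zt)[:,:2]
    rr=cv2.minAreaRect((B*1000).astype(np.float32)); u=np.linalg.eigh(np.cov(B.T))[1][:,1]
    print("bar",len(xs),np.round(B.mean(0),3),"rect",np.round(rr[1]),round(rr[2],1),"pca",np.round(np.degrees(np.arctan2(u[1],u[0]))%180,1))
E
python3 - <<'E'
from m import *
f=.64
for n,(L,s,W,N,J,M,Ls,ss) in dict(scene=((316,285),(530,388),(430,340),(270,215),0,0,86,83),side=((415,265),(352,447),(388,350),(487,210),0,0,135,135)).items():
    H=cv2.cvtColor(cv2.imread(f"pics/{n}0.png"),cv2.COLOR_BGR2HSV); k=lambda a:(int(a[0]*f),int(a[1]*f))
    rim(n,H,k(W),.08,"wide"); rim(n,H,k(N),.105,"narrow")
    cover(n,H,k(L),Ls,"large",r=30); cover(n,H,k(s),ss,"small",r=26)
for n,J,M,b in [("scene",(430,275),(297,360),(525,300)),("side",(485,338),(328,280),(493,425))]:
    print(n,"jar/maq/block",np.round(cast(n,np.array([J,M,b])*f,.0),3).tolist())
E
```

```text
scene wide 45 [0.5417 0.1604 0.0743]
scene narrow 43 [ 0.5276 -0.4003  0.0533]
scene large 108 [ 0.6019 -0.1374  0.0787] bar 228 [ 0.608 -0.137] rect [51. 96.] 49.4 pca 140.8
scene small 92 [0.4978 0.3919 0.0538] bar 69 [0.518 0.395] rect [12. 76.] 68.1 pca 160.1
side wide 51 [0.5371 0.157  0.074 ]
side narrow 26 [ 0.5231 -0.4092  0.0506]
side large 131 [ 0.6002 -0.1391  0.0822] bar 154 [ 0.596 -0.134] rect [ 38. 100.] 48.1 pca 132.7
side small 114 [0.4943 0.3859 0.0587] bar 321 [0.492 0.385] rect [38. 78.] 74.7 pca 160.6
scene jar/maq/block [[0.386, 0.021, 0.0], [0.775, -0.002, 0.0], [0.297, 0.234, 0.0]]
side jar/maq/block [[0.373, 0.017, -0.0], [0.769, -0.002, 0.0], [0.288, 0.224, 0.0]]
```

```bash
cat >> h.py <<'E'
from scipy.spatial.transform import Rotation as Ro
def row(p,yaw):
    o=status.get_obs(); q=Ro.from_quat(o["ee_rot"]); T=Ro.from_euler('z',yaw,degrees=True)*Ro.from_euler('x',180,degrees=True)
    print("now",np.round(o["position"],4),"row",np.round((q.inv()*T).as_rotvec(degrees=True),1),np.round(q.inv().apply(np.array(p)-o["position"]),4))
E
python3 -c "
from h import *
row((.601,-.138,.25),136)"
```

```text
now [ 0.2281 -0.5816  0.2447] row [-0.000e+00 -1.000e-01 -1.146e+02] [ 0.5091 -0.2768 -0.005 ]
```

>>> play_rows:
  plan: [0,0,-114.6,0.509,-0.277,-0.005,1,0,0,-114.6,0.509,-0.277,-0.005,1,0,0,-114.6,0.509,-0.277,-0.005,1,0,0,-114.6,0.509,-0.277,-0.005,1,0,0,-114.6,0.509,-0.277,-0.005,1,0,0,-114.6,0.509,-0.277,-0.005,1,0,0,-114.6,0.509,-0.277,-0.005,1,0,0,-114.6,0.509,-0.277,-0.005,1,0,0,-114.6,0.509,-0.277,-0.005,1,0,0,-114.6,0.509,-0.277,-0.005,1,0,0,-114.6,0.509,-0.277,-0.005,1,0,0,-114.6,0.509,-0.277,-0.005,1,0,0,-114.6,0.509,-0.277,-0.005,1,0,0,-114.6,0.509,-0.277,-0.005,1]
  squeeze: 40

```text
clock: 1.9
position: [0.6008, -0.1385, 0.2504]
ee_rot: [0.376, 0.927, -0.0, 0.0]
ft_force: [-0.1, 0.0, -0.8]
grip_width: 0.997
grasp_force: 0.0
```

```bash
python3 - <<'E'
from h import *
row((.601,-.138,.25),136)
m=viewer.camera_model("wrist"); R=np.array(m["R"]); print(-R.T@np.array(m["t"]), R[2])
im=viewer.camera("wrist")[:,:,::-1]; cv2.imwrite("pics/w1.png",im)
import pickle; pickle.dump(m,open("w1.pkl","wb"))
E
```

```text
now [ 0.6008 -0.1385  0.2504] row [-0.   0.  -0.1] [0.0002 0.0005 0.0004]
[ 0.5478955  -0.08603382  0.37976404] [ 0.21257798 -0.20489644 -0.95542035]
```

View pics/w1.png

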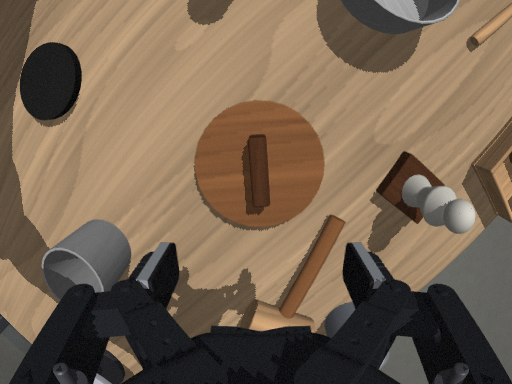

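The wrist view shows the large cover centred at about (259,164), with its bar from (258,135) to (261,207). The narrow pot is at (88,262) and the maquette at (425,190).

```bash
cat >> m.py <<'E'
def wcover(f,uv,r,zt,bz,sat=130):
    import pickle
    im=cv2.imread(f"pics/{f}.png"); m=pickle.load(open(f"{f}.pkl","rb")); H=cv2.cvtColor(im,cv2.COLOR_BGR2HSV)
    yy,xx=np.mgrid[:384,:512]; near=(xx-uv[0])**2+(yy-uv[1])**2<r*r
    mk=cv2.morphologyEx(comp((H[:,:,1]>sat)&(H[:,:,0]<18)&near,uv),cv2.MORPH_OPEN,np.ones((3,3)))
    p=cont(mk); P=cast("wrist",p,zt,m); c=circ(P)
    for _ in range(5):
        e=abs(np.hypot(*(P[:,:2]-c[:2]).T)-c[2]); c=circ(P[e<np.percentile(e,75)])
    V=H[:,:,2]; inn=(xx-uv[0])**2+(yy-uv[1])**2<(.75*r)**2; med=np.median(V[inn])
    b=comp(inn&(V<med*.72),uv); ys,xs=np.nonzero(b); B=cast("wrist",np.c_[xs,ys],bz,m)[:,:2]
    rr=cv2.minAreaRect((B*1000).astype(np.float32)); u=np.linalg.eigh(np.cov(B.T))[1][:,1]
    print("flange",np.round(c,4),"bar",len(xs),np.round(rr[0],0),np.round(rr[1]),"pca",np.degrees(np.arctan2(u[1],u[0]))%180, "med",med)
    return c
E
python3 - <<'E'
from m import *
import pickle
wcover("w1",(259,164),72,.022,.06)
m=pickle.load(open("w1.pkl","rb"))
Q=cast("wrist",[(249,136),(266,135),(270,206),(253,208)],.06,m)[:,:2]; print(Q.mean(0),np.degrees(np.arctan2(*(Q[3]-Q[0])[::-1])),np.degrees(np.arctan2(*(Q[2]-Q[1])[::-1])),np.linalg.norm(Q[3]-Q[0]),np.linalg.norm(Q[1]-Q[0]))
# narrow pot coarse, maquette
E
```

```text
flange [ 0.6024 -0.1409  0.0799] bar 1826 [ 601. -145.] [29. 92.] pca 136.47813573607908 med 128.0
[ 0.60195803 -0.13934756] -41.49334995342794 -40.62474378546792 0.08235666572403173 0.018321670161776334
```

```bash
python3 -c "
from h import *
row((.602,-.140,.046),138.5)"
```

```text
now [ 0.6008 -0.1384  0.2504] row [-0.   0.  -2.6] [-0.0019 -0.0003  0.2044]
```

>>> play_rows:
  plan: [0,0,-2.6,-0.002,0,0.05,1,0,0,-2.6,-0.002,0,0.1,1,0,0,-2.6,-0.002,0,0.14,1,0,0,-2.6,-0.002,0,0.17,1,0,0,-2.6,-0.002,0,0.19,1,0,0,-2.6,-0.002,0,0.2,1,0,0,-2.6,-0.002,0,0.204,1,0,0,-2.6,-0.002,0,0.204,1,0,0,-2.6,-0.002,0,0.204,0,0,0,-2.6,-0.002,0,0.204,0,0,0,-2.6,-0.002,0,0.204,0,0,0,-2.6,-0.002,0,0.204,0,0,0,-2.6,-0.002,0,0.204,0,0,0,-2.6,-0.002,0,0.204,0,0,0,-2.6,-0.002,0,0.204,0,0,0,-2.6,-0.002,0,0.204,0]
  squeeze: 60

```text
clock: 3.95
position: [0.6026, -0.1396, 0.0467]
ee_rot: [0.353, 0.935, -0.0, 0.0]
ft_force: [-1.4, -0.6, 5.0]
grip_width: 0.22
grasp_force: 60.1
```

>>> play_rows:
  plan: [0,0,0,0,0,-0.02,0,0,0,0,0,0,-0.07,0,0,0,0,0,0,-0.13,0,0,0,0,0,0,-0.19,0,0,0,0,0,0,-0.21,0,0,0,0,0.03,-0.03,-0.21,0,0,0,0,0.07,-0.07,-0.21,0,0,0,0,0.09,-0.09,-0.21,0,0,0,0,0.09,-0.09,-0.21,0,0,0,0,0.09,-0.09,-0.21,0]

```text
clock: 5.2
position: [0.4758, -0.1472, 0.2569]
ee_rot: [0.353, 0.936, -0.0, 0.0]
ft_force: [-0.5, 0.2, -2.4]
grip_width: 0.217
grasp_force: 59.8
```

```bash
python3 - <<'E'
from h import *
row((.5394,.1587,.25),138.5); o=status.get_obs(); print(o["ft_force"],o["grasp_force"])
m=viewer.camera_model("wrist")
im=viewer.camera("wrist")[:,:,::-1]; cv2.imwrite("pics/w2.png",im)
import pickle; pickle.dump(m,open("w2.pkl","wb"))
E
```

```text
now [ 0.4758 -0.1472  0.2569] row [0.  0.1 0.1] [0.1544 0.2717 0.0069]
[-0.5410422   0.20706738 -2.44514061] 59.78501915931702
```

View pics/w2.png

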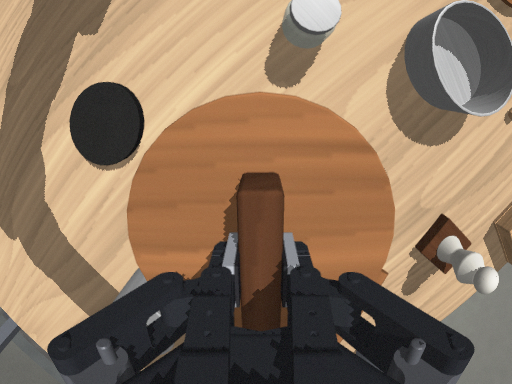

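The cover is held level and its flange shows at about (262,205). I had the sideways sign wrong, but nothing was touched. The wide pot is at the top right (463,58). I'll move closer to the pot and measure.

>>> play_rows:
  plan: [0,0,0,0.015,0.044,0,0,0,0,0,0.03,0.088,0,0,0,0,0,0.044,0.131,0,0,0,0,0,0.044,0.131,0,0,0,0,0,0.044,0.131,0,0]

```text
clock: 5.88
position: [0.5293, -0.02, 0.256]
ee_rot: [0.353, 0.936, 0.0, -0.0]
ft_force: [0.2, -0.7, -3.2]
grip_width: 0.223
grasp_force: 60.1
```

```bash
cat >> m.py <<'E'
def wrim(f,uv,z,r,smax=60):
    import pickle
    im=cv2.imread(f"pics/{f}.png"); m=pickle.load(open(f"{f}.pkl","rb")); H=cv2.cvtColor(im,cv2.COLOR_BGR2HSV)
    p=cont(comp((H[:,:,1]<smax)&(H[:,:,2]>40),uv)); p=p[(p[:,0]>1)&(p[:,0]<510)&(p[:,1]>1)&(p[:,1]<382)]
    P=cast("wrist",p,z,m)[:,:2]; cam=-np.array(m["R"]).T@np.array(m["t"])
    # rim is the silhouette on the far side from the camera
    c=P.mean(0)
    for _ in range(8):
        v=c-cam[:2]; v/=np.linalg.norm(v); Q=P[((P-c)@v>0.01)]
        e=np.hypot(*(Q-c).T)-r; Q=Q[abs(e)<max(.006,2*np.median(abs(e)))]
        d=Q-c; n=d/np.linalg.norm(d,axis=1,keepdims=True); c=c+np.linalg.lstsq(n,np.linalg.norm(d,axis=1)-r,rcond=None)[0]
    print("rim",np.round(c,4),len(Q),"rms",np.std(np.hypot(*(Q-c).T)-r),"free",np.round(circ(Q),4)); return c
E
python3 - <<'E'
from m import *
wcover("w2",(262,190),140,.232,.27)
o=status.get_obs(); row((.5394,.1587,.25),138.5)
m=viewer.camera_model("wrist")
im=viewer.camera("wrist")[:,:,::-1]; cv2.imwrite("pics/w3.png",im)
import pickle; pickle.dump(m,open("w3.pkl","wb"))
E
```

```text
flange [ 0.4678 -0.1387  0.072 ] bar 8266 [ 462. -143.] [52. 61.] pca 142.85107392093067 med 163.0
now [ 0.5293 -0.02    0.256 ] row [-0.  -0.1  0.2] [0.1104 0.1409 0.0061]
```

View pics/w3.png

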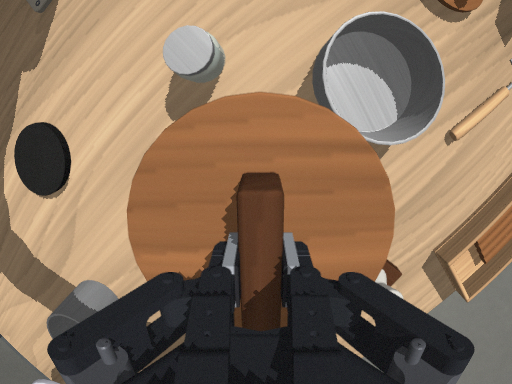

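The wide pot's rim is clearly visible around (383,78) and the flange edge spans (128..394, from row 92 down). I'll fit both.

```bash
cat >> m.py <<'E'
def wflange(f,z,r,tcp,rmax=225,sat=110,uv=(200,150),vmin=0):
    import pickle
    im=cv2.imread(f"pics/{f}.png"); m=pickle.load(open(f"{f}.pkl","rb")); H=cv2.cvtColor(im,cv2.COLOR_BGR2HSV)
    p=cont(cv2.morphologyEx(comp((H[:,:,1]>sat)&(H[:,:,0]<16)&(H[:,:,2]>vmin),uv),cv2.MORPH_OPEN,np.ones((5,5)))); p=p[p[:,1]<rmax]
    P=cast("wrist",p,z,m)[:,:2]; c=np.array(tcp[:2])
    Q=P
    for _ in range(10):
        e=np.hypot(*(P-c).T)-r; Q=P[abs(e)<max(.004,1.5*np.median(abs(e)))]
        d=Q-c; n=d/np.linalg.norm(d,axis=1,keepdims=True); c=c+np.linalg.lstsq(n,np.linalg.norm(d,axis=1)-r,rcond=None)[0]
    e=np.hypot(*(Q-c).T)-r
    print("flange-tcp",np.round(c-tcp[:2],4),len(Q),len(P),"rms",np.sqrt(np.mean(e**2)),"free",np.round(circ(Q),4)); return c
E
python3 - <<'E'
from m import *
o=status.get_obs(); tcp=np.array(o["position"])
wflange("w3",.256-.0467+.023,.081,tcp)
wrim("w3",(410,60),.08,.075)
E
```

```text
flange-tcp [0.0017 0.0007] 382 382 rms 0.0003407052347982227 free [ 0.5302 -0.0196  0.0804]
rim [0.5383 0.1554] 160 rms 0.0004510129171120843 free [0.5387 0.1562 0.0743]
```

```bash
python3 -c "
from h import *
row((.537,.1555,.14),138.5)"
```

```text
now [ 0.5291 -0.0208  0.256 ] row [-0.  -0.   0.1] [0.1106 0.1374 0.116 ]
```

>>> play_rows:
  plan: [0,0,0,0.03,0.037,0,0,0,0,0,0.07,0.087,0,0,0,0,0,0.1,0.124,0,0,0,0,0,0.1106,0.1374,0,0,0,0,0,0.1106,0.1374,0.02,0,0,0,0,0.1106,0.1374,0.06,0,0,0,0,0.1106,0.1374,0.09,0,0,0,0,0.1106,0.1374,0.11,0,0,0,0,0.1106,0.1374,0.116,0,0,0,0,0.1106,0.1374,0.116,0,0,0,0,0.1106,0.1374,0.116,0]

```text
clock: 7.3
position: [0.5375, 0.1562, 0.1414]
ee_rot: [0.353, 0.935, 0.0, 0.001]
ft_force: [0.5, 0.1, -2.2]
grip_width: 0.222
grasp_force: 60.0
```

```bash
python3 -c "
from h import *
row((.537,.1555,.1150),138.5); print(status.get_obs()['ft_force'])"
```

```text
now [0.5375 0.1562 0.1414] row [0.1 0.1 0.1] [-0.0001 -0.0009  0.0264]
[ 0.54415579  0.08537392 -2.15804957]
```

>>> play_rows:
  plan: [0,0,0,0,0,0.006,0,0,0,0,0,0,0.012,0,0,0,0,0,0,0.017,0,0,0,0,0,0,0.021,0,0,0,0,0,0,0.024,0,0,0,0,0,0,0.025,0,0,0,0,0,0,0.025,0]

```text
clock: 8.18
position: [0.5368, 0.1561, 0.1153]
ee_rot: [0.353, 0.935, 0.0, 0.0]
ft_force: [0.9, 0.0, -2.8]
grip_width: 0.223
grasp_force: 60.1
```

>>> play_rows:
  plan: [0,0,0,0,0,0.001,0,0,0,0,0,0,0.002,0,0,0,0,0,0,0.002,0]

```text
clock: 8.55
position: [0.537, 0.1561, 0.1147]
ee_rot: [0.353, 0.936, -0.0, 0.001]
ft_force: [-5.8, -3.0, 11.7]
grip_width: 0.221
grasp_force: 62.3
```

It is seated: the force rises at exactly the expected height. I'll release and lift.

>>> play_rows:
  plan: [0,0,0,0,0,-0.001,0,0,0,0,0,0,-0.001,0.4,0,0,0,0,0,-0.001,0.7,0,0,0,0,0,-0.001,1,0,0,0,0,0,-0.001,1,0,0,0,0,0,-0.001,1,0,0,0,0,0,-0.03,1,0,0,0,0,0,-0.08,1,0,0,0,0,0,-0.13,1,0,0,0,0,0,-0.14,1,0,0,0,0,0,-0.14,1]

```text
clock: 9.93
position: [0.5369, 0.156, 0.2533]
ee_rot: [0.353, 0.935, 0.0, 0.0]
ft_force: [-0.2, 0.2, -0.1]
grip_width: 1.001
grasp_force: 0.0
```

```bash
python3 - <<'E'
from h import *
row((.497,.388,.25),160)
E
```

```text
now [0.5369 0.156  0.2533] row [  0.    0.  -21.4] [0.1834 0.1476 0.0032]
```

>>> play_rows:
  plan: [0,0,-5,0.045,0.037,0,1,0,0,-10,0.09,0.074,0,1,0,0,-16,0.135,0.11,0.003,1,0,0,-21.4,0.17,0.137,0.003,1,0,0,-21.4,0.1834,0.1476,0.003,1,0,0,-21.4,0.1834,0.1476,0.003,1,0,0,-21.4,0.1834,0.1476,0.003,1]

```text
clock: 10.8
position: [0.4972, 0.3867, 0.2492]
ee_rot: [0.174, 0.985, -0.001, -0.0]
ft_force: [0.5, -0.3, -0.6]
grip_width: 0.999
grasp_force: 0.0
```

```bash
python3 - <<'E'
from m import *
m=viewer.camera_model("wrist")
im=viewer.camera("wrist")[:,:,::-1]; cv2.imwrite("pics/w4.png",im)
import pickle; pickle.dump(m,open("w4.pkl","wb"))
E
```

```text
(no output)
```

View pics/w4.png

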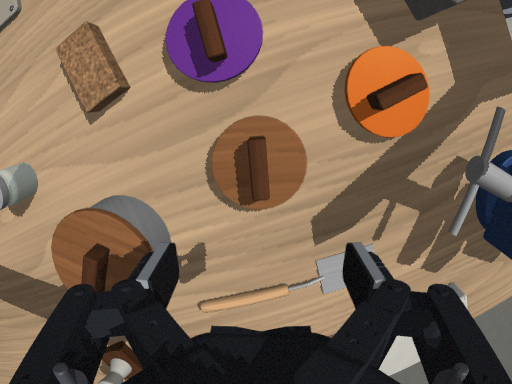

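The small wooden cover is at (259,162), with its bar from (257,136) to (260,200). The purple decoy (214,37) and the orange one (388,92) are separate. The large cover sits on the wide pot at the lower left.

```bash
python3 - <<'E'
from m import *
import pickle
wcover("w4",(259,162),54,.022,.06)
m=pickle.load(open("w4.pkl","rb"))
Q=cast("wrist",[(250,137),(266,136),(270,199),(252,201)],.06,m)[:,:2]; print(Q.mean(0),np.degrees(np.arctan2(*(Q[3]-Q[0])[::-1])),np.degrees(np.arctan2(*(Q[2]-Q[1])[::-1])),np.linalg.norm(Q[3]-Q[0]))
row((.498,.387,.046),162)
E
```

```text
flange [0.4962 0.3849 0.0578] bar 1916 [493. 378.] [36. 74.] pca 161.21956105113063 med 131.0
[0.49494848 0.38692539] -18.771484519580017 -16.170999284856734 0.0724465237027458
now [0.4975 0.3865 0.2495] row [-0.1  0.  -2.1] [-0.0003  0.0009  0.2035]
```

>>> play_rows:
  plan: [0,0,-2,0.001,-0.001,0.05,1,0,0,-2,0.001,-0.001,0.1,1,0,0,-2,0.001,-0.001,0.14,1,0,0,-2,0.001,-0.001,0.17,1,0,0,-2,0.001,-0.001,0.19,1,0,0,-2,0.001,-0.001,0.2,1,0,0,-2,0.001,-0.001,0.203,1,0,0,-2,0.001,-0.001,0.203,1,0,0,-2,0.001,-0.001,0.203,0,0,0,-2,0.001,-0.001,0.203,0,0,0,-2,0.001,-0.001,0.203,0,0,0,-2,0.001,-0.001,0.203,0,0,0,-2,0.001,-0.001,0.203,0,0,0,-2,0.001,-0.001,0.203,0,0,0,-2,0.001,-0.001,0.203,0,0,0,-2,0.001,-0.001,0.203,0]
  squeeze: 60

```text
clock: 12.85
position: [0.4956, 0.3877, 0.0476]
ee_rot: [0.156, 0.988, 0.0, 0.0]
ft_force: [0.4, -0.5, 6.2]
grip_width: 0.226
grasp_force: 60.1
```

>>> play_rows:
  plan: [0,0,0,0,0,-0.02,0,0,0,0,0,0,-0.07,0,0,0,0,0,0,-0.13,0,0,0,0,0,0,-0.19,0,0,0,0,0,0,-0.23,0,0,0,0,-0.01,-0.025,-0.235,0,0,0,3,-0.028,-0.072,-0.235,0,0,0,8,-0.047,-0.12,-0.235,0,0,0,14,-0.066,-0.168,-0.235,0,0,0,20,-0.085,-0.216,-0.235,0,0,0,26,-0.104,-0.264,-0.235,0,0,0,32,-0.123,-0.312,-0.235,0,0,0,38,-0.135,-0.345,-0.235,0,0,0,42,-0.142,-0.361,-0.235,0,0,0,42,-0.142,-0.361,-0.235,0,0,0,42,-0.142,-0.361,-0.235,0]

```text
clock: 14.85
position: [0.519, 0.0024, 0.2825]
ee_rot: [0.498, 0.867, 0.0, -0.0]
ft_force: [0.7, 0.2, -1.9]
grip_width: 0.22
grasp_force: 59.3
```

```bash
python3 - <<'E'
from h import *
row((.356,-.46,.28),70)
E
```

```text
now [0.519  0.0024 0.2825] row [ 0.  -0.  50.3] [-0.3173 -0.3738  0.0021]
```

>>> play_rows:
  plan: [0,0,4,-0.025,-0.03,0,0,0,0,9,-0.055,-0.065,0,0,0,0,14,-0.087,-0.102,0,0,0,0,19,-0.12,-0.141,0,0,0,0,24,-0.152,-0.179,0,0,0,0,29,-0.184,-0.217,0,0,0,0,34,-0.216,-0.255,0,0,0,0,39,-0.248,-0.293,0,0,0,0,44,-0.28,-0.33,0,0,0,0,48,-0.305,-0.36,0,0,0,0,50.3,-0.317,-0.374,0,0,0,0,50.3,-0.317,-0.374,0,0,0,0,50.3,-0.317,-0.374,0,0]

```text
clock: 16.48
position: [0.3555, -0.4594, 0.2825]
ee_rot: [0.819, 0.573, 0.0, -0.0]
ft_force: [-0.5, -1.0, -0.6]
grip_width: 0.221
grasp_force: 59.3
```

```bash
python3 - <<'E'
from m import *
o=status.get_obs(); tcp=np.array(o["position"]); print(tcp)
m=viewer.camera_model("wrist")
im=viewer.camera("wrist")[:,:,::-1]; cv2.imwrite("pics/w5.png",im)
import pickle; pickle.dump(m,open("w5.pkl","wb"))
wflange("w5",tcp[2]-.047+.023,.059,tcp)
R=np.array(m["R"]);X=R@np.array([.525,-.405,.105])+np.array(m["t"]); th=np.arctan2(np.hypot(X[0],X[1]),X[2]); print(np.array([m["cx"],m["cy"]])+m["fx"]*th*X[:2]/np.hypot(X[0],X[1]))
E
```

```text
[ 0.35549863 -0.45940598  0.28247846]
flange-tcp [ 0.0011 -0.0002] 265 265 rms 0.00046153779154815947 free [ 0.3571 -0.4583  0.0579]
[389.66926398  78.61056895]
```

View pics/w5.png

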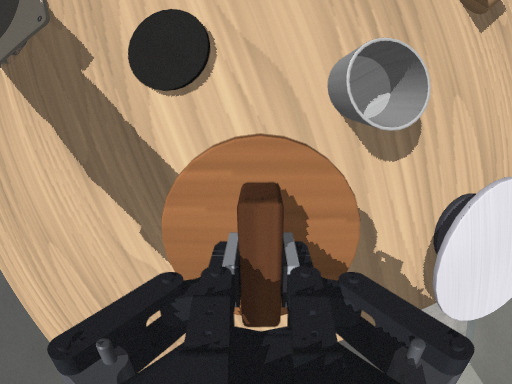

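The small cover is held at about (260,215), the narrow pot's rim is around (389,84), and a white stand is at (490,250).

```bash
python3 - <<'E'
from m import *
import pickle
m=pickle.load(open("w5.pkl","rb"))
c=wrim("w5",(400,60),.105,.052)
c=wrim("w5",(400,60),.105,.0515,45)
print(cast("scene",[(105,98),(160*.64,172*.64)],.12), cast("wrist",[(435,280),(480,190)],.12,m))
row((c[0]-.001,c[1],.2),70)
E
```

```text
rim [ 0.5235 -0.4102] 109 rms 0.0004161396975132332 free [ 0.5241 -0.4103  0.0515]
rim [ 0.5239 -0.4102] 108 rms 0.0003958898116977427 free [ 0.5241 -0.4102  0.0513]
[[ 0.62393353 -0.72182963  0.12      ]
 [ 0.67856412 -0.65047595  0.12      ]] [[ 0.53086375 -0.67063271  0.12      ]
 [ 0.61356933 -0.56565395  0.12      ]]
now [ 0.3554 -0.4595  0.2826] row [ 0.  -0.  -0.1] [0.1037 0.1404 0.0827]
```

>>> play_rows:
  plan: [0,0,0,0.025,0.033,0,0,0,0,0,0.055,0.075,0,0,0,0,0,0.085,0.115,0,0,0,0,0,0.1037,0.1404,0,0,0,0,0,0.1037,0.1404,0.01,0,0,0,0,0.1037,0.1404,0.05,0,0,0,0,0.1037,0.1404,0.08,0,0,0,0,0.1037,0.1404,0.1,0,0,0,0,0.1037,0.1404,0.112,0,0,0,0,0.1037,0.1404,0.112,0,0,0,0,0.1037,0.1404,0.112,0]

```text
clock: 17.9
position: [0.522, -0.4131, 0.1716]
ee_rot: [0.821, 0.572, 0.0, 0.001]
ft_force: [-0.1, -0.0, -2.5]
grip_width: 0.224
grasp_force: 59.5
```

```bash
python3 -c "
from h import *
row((.5227,-.410,.1400),70); print(status.get_obs()['ft_force'])"
```

```text
now [ 0.522  -0.4131  0.1716] row [ 0.1  0.  -0.3] [ 0.0031 -0.0005  0.0316]
[-0.12073707 -0.01418964 -2.51327287]
```

>>> play_rows:
  plan: [0,0,0,0.001,0,0.006,0,0,0,0,0.001,0,0.012,0,0,0,0,0.001,0,0.012,0]

```text
clock: 18.27
position: [0.5215, -0.4116, 0.1576]
ee_rot: [0.821, 0.572, -0.0, -0.001]
ft_force: [-0.2, -0.3, -1.0]
grip_width: 0.219
grasp_force: 59.5
```

>>> play_rows:
  plan: [0,0,0,0.002,0,0.005,0,0,0,0,0.002,0,0.01,0,0,0,0,0.002,0,0.014,0,0,0,0,0.002,0,0.016,0,0,0,0,0.002,0,0.016,0]

```text
clock: 18.9
position: [0.5225, -0.4099, 0.1422]
ee_rot: [0.821, 0.572, -0.0, -0.0]
ft_force: [0.3, -0.7, -1.1]
grip_width: 0.221
grasp_force: 59.5
```

>>> play_rows:
  plan: [0,0,0,0,0,0.001,0,0,0,0,0,0,0.002,0,0,0,0,0,0,0.002,0]

```text
clock: 19.27
position: [0.5226, -0.41, 0.1407]
ee_rot: [0.821, 0.572, 0.0, 0.0]
ft_force: [-0.5, 0.4, 1.1]
grip_width: 0.22
grasp_force: 59.7
```

>>> play_rows:
  plan: [0,0,0,0,0,0.001,0,0,0,0,0,0,0.0015,0,0,0,0,0,0,0.0015,0]

```text
clock: 19.65
position: [0.5227, -0.41, 0.1406]
ee_rot: [0.821, 0.572, 0.0, 0.001]
ft_force: [-6.7, 3.6, 12.3]
grip_width: 0.225
grasp_force: 61.4
```

Seated with firm contact at the expected height. I'll release, lift, and check both covers.

>>> play_rows:
  plan: [0,0,0,0,0,-0.001,0,0,0,0,0,0,-0.001,0.4,0,0,0,0,0,-0.001,0.7,0,0,0,0,0,-0.001,1,0,0,0,0,0,-0.001,1,0,0,0,0,0,-0.001,1,0,0,0,0,0,-0.03,1,0,0,0,0,0,-0.08,1,0,0,0,0,0,-0.13,1,0,0,0,0,0,-0.16,1,0,0,0,-0.06,0,-0.16,1,0,0,0,-0.09,0,-0.16,1,0,0,0,-0.09,0,-0.16,1]

```text
clock: 21.28
position: [0.4892, -0.4972, 0.2981]
ee_rot: [0.822, 0.57, -0.001, -0.0]
ft_force: [0.4, 0.8, 0.1]
grip_width: 1.0
grasp_force: 0.0
```

```bash
python3 - <<'E'
from h import *
S=viewer.camera("scene")[:,:,::-1];D=viewer.camera("side")[:,:,::-1]
def crop(im,x,y,w=80,h=60):
    x=int(x*.64);y=int(y*.64); return cv2.resize(im[y-h//2:y+h//2,x-w//2:x+w//2],(400,300),interpolation=cv2.INTER_NEAREST)
cv2.imwrite("pics/e.png",np.vstack([np.hstack([crop(S,430,315),crop(S,270,195)]),np.hstack([crop(D,388,330),crop(D,487,190)])]))
E
```

```text
(no output)
```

View pics/e.png

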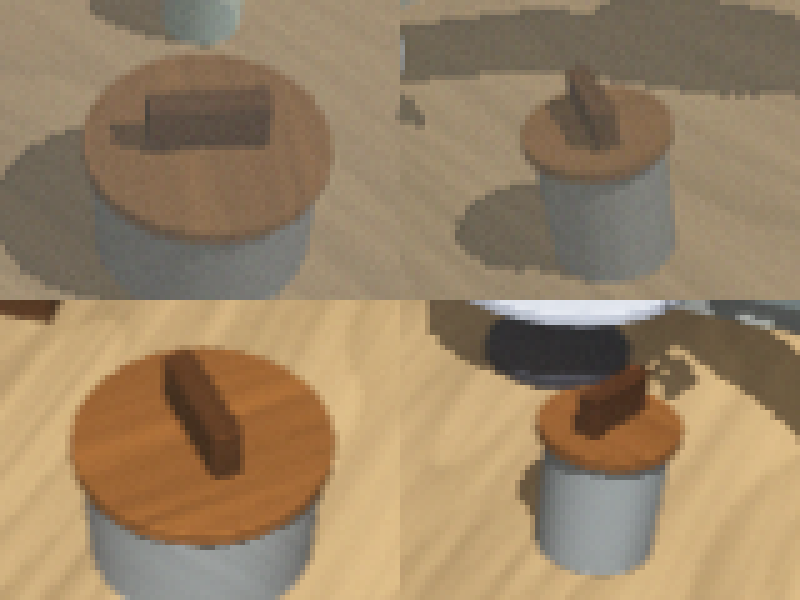

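Both covers sit level and centred on their pots in both views. The arm is clear.

```bash
python3 -c "
from workcell import manip
print(manip.hand_in())"
```

```text
the job is handed in; nothing more can be done
None
```

The large cover is on the wide pot and the small cover on the narrow pot, both down on the rim and level in the final camera views; I handed the job in at about 21 s, and the jar and maquette were not touched.

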